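# Flip a display's kickstand down and hold the display upright

## Task

The small display leans forward on the rest of its bench stand with its back towards you. While it still leans there, flip the folded U-shaped kickstand on its back over centre and let it drop fully down; then bring the display fully upright by its top edge and keep holding it there with the fingers, because it tips forward again if let go: the job finishes while you are holding it. Leave the other things on the bench where they are.

Things in the scene. Friction and masses are not known exactly. Their poses are not given: they have to be found in the camera images.
- hub (a point): Middle of the display's hinge axis, 40 mm above the bench, on the fixed stand (dark steel base plate with two hub lugs, and two rest posts 108 mm high at 103 mm ahead on +x, 63 mm either side). Its z is up, its y runs along the hinge axis, its x points level from the display's back to its glass, the way the display leans (roughly away from the robot). The stand is fixed to the bench and never moves; the display turns about this axis.
- display (a joint): Lean of the display, rad: 0 is upright (a stop), growing as it leans towards the hub's +x; 0.45 is resting on the posts, where it starts. It weighs about 0.8 kg, a light spring in the hub and its own weight always tip it forward (+x), even at 0: about 2 to 3 N of pull at the top edge holds it upright and about 5 N lifts it off the rest.
- rim (a point): Middle of the display's top edge: a flat black case 260 mm wide (its y), 24 mm thick (its x), 170 mm high, dark glass front, ribbed back. Its z runs up the case from the hinge, x out of the glass; the back face is 12 mm behind it, the glass 12 mm ahead. Upright it is 24 mm ahead of the hub on +x and 190 mm above it; at rest about 200 mm above the bench, with free space before the glass.
- kickstand (a joint): Turn of the kickstand, rad: 0 folded up beside the display's back, 2.217 fully down (a stop). With the display leaning on its rest the kickstand is straight up (dead centre) at about 0.22: let go before that it falls back, past it it falls on down by itself towards the robot. It has no latch and weighs 70 g.
- bar (a point): Middle of the kickstand's cross-bar. The kickstand is a U of 10 mm round aluminium bar, 62 mm wide inside, with a rubber sleeve 13 mm thick and 44 mm long on the cross-bar; the two arms are 110 mm long and pivot on the display's back, 50 mm up the case from the hub axis and 13 mm behind it (hub -x when upright). Folded, the bar is about 198 mm above the bench with a clear gap of about 50 mm, open from above, between it and the display's back.
- tape: Bystander, leave alone: roll of insulating tape lying flat, 72 mm across, 22 mm high; origin at its underside.
- driver: Bystander, leave alone: screwdriver lying down, 170 mm long.
- cup: Bystander, leave alone: paper cup, 68 mm across, 75 mm tall; origin at its underside.
- bottle: Bystander, leave alone: clear water bottle, 64 mm across, 190 mm tall; origin at its underside.
- remote: Bystander, leave alone: black remote control lying flat, 42 x 150 x 18 mm; origin at its underside.
- screwtray: Bystander, leave alone: shallow steel screw tray, 90 x 120 x 22 mm; origin at its underside.
- spraycan: Bystander, leave alone: plain metal contact-cleaner can, 52 mm across, 130 mm tall; origin at its underside.

How it is judged (in metres and radians):
On the way, in this order (a step that is already met when the one before it is completed fails the run):
1. the kickstand is fully down while the display still leans on its rest (value of joint kickstand above 2.1 rad and value of joint display above 0.3 rad), for 0.2 s.
2. the display is upright, held by the fingers (value of joint kickstand above 2.1 rad and value of joint display below 0.06 rad and contact force between the fingers and display above 0.5 N), for 0.2 s.
At the end, for the whole second after the job is handed in: the kickstand is down (joint above 2.1), the display is upright (lean below 0.06 rad) and the fingers are still on the display with more than 0.5 N, through the last second (all of step 2); the arm keeps its last pose, push and grip.
It fails at once if the display is raised before the kickstand is down (value of joint display below 0.25 rad and value of joint kickstand below 1.9 rad).
It fails at once if another thing on the bench is moved by more than 30 mm (distance of any of tape, driver, cup, bottle, remote, screwtray, spraycan from where it was at the start of the episode above 0.03 m).
It also fails if it takes over 42 s, if anything falls off the work surface, if the arm or the gripper's body presses on something with over 40 N, if the wrist force passes 120 N, or if a joint passes its speed limit or range.

## Robot

A 6-joint arm with a two-finger parallel gripper is mounted at the origin on the work surface. World frame = base frame: x ahead of the robot, y to its left, z up, the work surface at z = 0. Lengths are in mm, angles in rad, forces in N, time in s.
With the tool pointing down it reaches from about 350 to 725 mm from the base axis. Payload 4.3 kg.
Tool frame: the origin (TCP) lies at the very end of the fingers, on their centre line; the grasp point (between the pads) lies 19 mm behind it; z points along the fingers, y is the line along which they close (so a half turn about z gives the same grasp; the last joint's range is limited). The gripper opens to 85 mm and grips with 20 to 120 N. Pads are 22 mm wide; open, the fingers measure 114 mm over their backs; the gripper's body (76 mm by 85 mm) begins 54 mm behind the grasp point. The pads swing forward as they close: fully open they stand 13 mm farther back than shut.
Start: joints at [-1.361, 0.377, 0.081, 1.274, 0, 1.46], TCP at [180.778, -545.881, 231.329] pointing down, gripper open.
Joint ranges: [-2.72, 2.72], [-0.84, 1.66], [-1.02, 1.22], [-1.77, 2.12], [-1.37, 1.28], [-3.14, 3.14]. Speed limits (rad/s): [2.57, 2.57, 3.14, 3.14, 3.14, 3.14].

## Interface

Orientations are given as [roll, pitch, yaw] about the fixed x, y, z axes, in that order (R = Rz(yaw) Ry(pitch) Rx(roll)).
In Python, from station import * gives the robot as it stands.
- The arm moves only by the tool apply_moves, never from a script. Its argument "series" is text: rows parted by semicolons, each of 5 numbers parted by spaces: the gripper's target within -1 to 1 (shut at 1, half-way at 0, fully open at -1), then the shift along the tool's x, y, z in m, then the turn about the tool's z in degrees. In form: fingers dx dy dz yaw; .... A call has 1 to 10 rows; each row shifts and turns the commanded pose from where the row before left it, along the tool's axes as they then stand; what a row does not reach is not made up. A row lasts 1/8 s, in which the tool goes at most 62.5 mm and 10.7 degrees, less where a joint would pass 70% of its speed; a pose out of reach is approached as far as the arm can. A call is refused whole if a number of a shift passes 0.0625 or a number of a turn 10.7, either way. A call with a gripper value outside its range is refused whole. The fingers move at their own pace and stop on an object; "squeeze" is the grip in N (left out, the last holds). Time passes only in rows, so rows that do not move let the fingers close. It gives the time, the measured TCP pose, the force, the opening and the grip force at its end, in the units of the state.
- read_state(): the state, without advancing time (a new reading comes with each control period).
- snapshot(name): name is "side" or "top"; returns (picture, depth): 400x640x3 uint8, blue, green, red; 400x640 float32, mm along the optical axis (not along the pixel's ray), 0 where there is no reading.
- camera_model(name): a dict with "fx", "fy", "cx", "cy" (pixels), "k1" (the pictures are not rectified: a ray, as slopes to the right and down, at radius r is drawn at 1 + k1 r^2 times it, then the intrinsics apply), "T" (4x4, takes a point from camera to world coordinates). Camera axes: x right, y up, looking along -z (the intrinsics and any distortion apply to the point x, -y, -z); pixel columns grow to the right and rows downward; lengths in mm; the calibration is good to about 2 mm. A picture is of the moment at which its call begins. camera_model takes no time and is no camera call.
- sign_off(): hands the job in; it is judged then, once.
The state is a dict: "time": time; "joint_pos": joint angles; "dq": joint speeds; "joint_torque": joint torques, N m; "tool_pos": TCP position; "ee_rot": TCP orientation; "force": force on the tool from outside, world axes, zero at the start; "moment": the same for the moment, N m; "opening": finger opening in mm; "finger_force": force on a finger pad.
Only numpy, scipy, OpenCV 4.12 (cv2) and the standard library are available. Lean on these libraries where they do the work, as an engineer would, in place of code of your own. Each camera call takes 0.05 s, during which the arm holds its last target. There are 200 camera calls.

## Working session

There is one attempt and no reset: what is moved stays moved. The work goes in short steps, Python scripts to look and compute and a tool call to move; the robot and the scene stay as the last step left them, time stands still between calls to the robot, and variables do not carry over. Pictures are saved under pics/ and viewed, at most 10 in all, crops included, and the job is handed in when it is done.

Besides the shell and the picture viewer there is one more tool, called after "Call:" as name(argument=value, ...), one argument or row to a line, values as JSON. apply_moves: Moves the arm, as the interface text tells. Its arguments: {"type":"object","properties":{"series":{"type":"string"},"squeeze":{"type":"number"}},"required":["series"]}

```bash
mkdir -p pics; cat > h.py <<'E'
from station import *
import numpy as np, cv2
def pts(name,d):
    c=camera_model(name); h,w=d.shape
    u,v=np.meshgrid(np.arange(w),np.arange(h))
    K=np.array([[c["fx"],0,c["cx"]],[0,c["fy"],c["cy"]],[0,0,1.]])
    n=cv2.undistortPoints(np.stack([u,v],-1).reshape(-1,1,2).astype(float),K,np.array([c["k1"],0,0,0.])).reshape(h,w,2)
    P=np.stack([n[...,0]*d,-n[...,1]*d,-d,np.ones_like(d)],-1)
    W=P@np.array(c["T"]).T
    W[d<=0]=np.nan
    return W[...,:3]
E
python3 - <<'E'
from h import *
for n in("side","top"):
    p,d=snapshot(n); cv2.imwrite(f"pics/{n}0.png",p); W=pts(n,d); np.save(f"{n}0.npy",W)
    c=camera_model(n); print(n,np.round(np.array(c["T"]),2).tolist(),c["k1"],c["fx"])
s=read_state(); print(s["tool_pos"],s["ee_rot"],s["opening"])
E
```

```text
side [[-0.82, 0.4, -0.42, 47.44], [-0.58, -0.56, 0.59, 793.31], [0.0, 0.73, 0.69, 1063.28], [0.0, 0.0, 0.0, 1.0]] 0.010779333016718845 511.21388975967045
top [[-0.01, 0.99, -0.13, 443.84], [-1.0, -0.01, 0.01, 22.76], [0.01, 0.13, 0.99, 1253.6], [0.0, 0.0, 0.0, 1.0]] 0.009817498902520694 424.73998830883596
[ 180.65933811 -545.23773192  230.43461785] [-3.13969776e+00 -1.87385686e-04  3.19856479e-01] 85.68291121068408
```

View pics/side0.png

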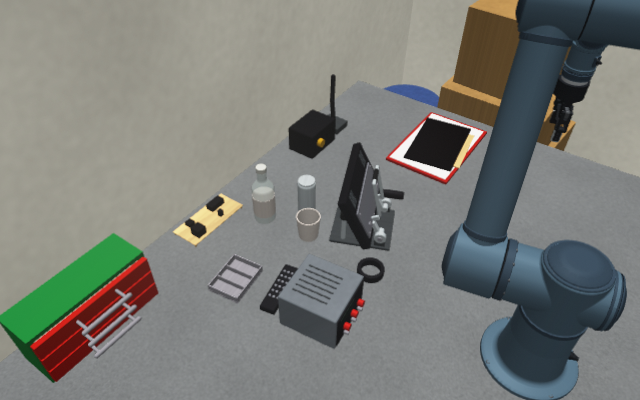

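View pics/top0.png

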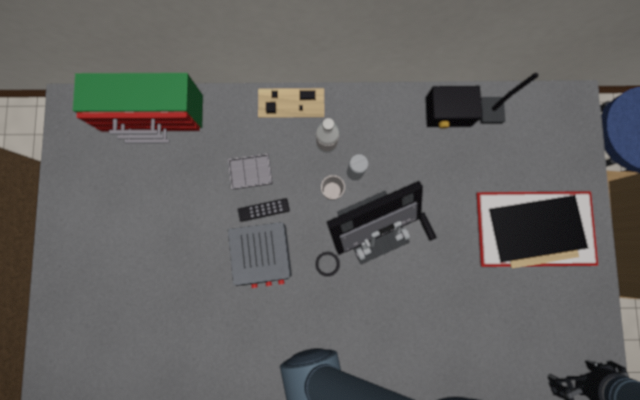

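The side view shows the display at about (360,195) with the kickstand at (380,190). The top view shows its top edge running from (330,222) to (421,185), with the kickstand near (385,232), the cup at (332,187), the tape at (327,264) and the driver at (428,225).

```bash
python3 - <<'E'
from h import *
p=cv2.imread("pics/top0.png"); q=cv2.imread("pics/side0.png")
a=cv2.resize(p[165:285,300:450],None,fx=5,fy=5,interpolation=cv2.INTER_CUBIC)
b=cv2.resize(q[130:260,310:420],None,fx=4.6,fy=4.6,interpolation=cv2.INTER_CUBIC)
cv2.imwrite("pics/topc.png",a[:600,:800]);cv2.imwrite("pics/sidec.png",b[:600])
Wt=np.load("top0.npy");Ws=np.load("side0.npy")
for n,W,r in(("top",Wt,(165,285,300,450)),("side",Ws,(130,260,310,420))):
    S=W[r[0]:r[1],r[2]:r[3]].reshape(-1,3); S=S[np.isfinite(S).all(1)]
    S=S[(S[:,0]>350)&(S[:,0]<700)&(abs(S[:,1]+100)<190)]
    hi=S[(S[:,2]>185)&(S[:,2]<235)]
    print(n,len(hi),hi.min(0),hi.max(0)); np.save(n+"S.npy",S)
    print(np.round(hi[::max(1,len(hi)//40)]).astype(int).tolist())
E
```

```text
top 1399 [ 490.41783196 -245.3714266   185.09273163] [6.30770932e+02 1.44714579e-01 2.09194914e+02]
[[631, -229, 196], [620, -212, 200], [615, -205, 199], [612, -235, 201], [607, -189, 200], [605, -202, 201], [601, -205, 207], [600, -209, 200], [598, -215, 195], [593, -144, 196], [590, -144, 197], [588, -148, 199], [585, -151, 198], [582, -153, 204], [579, -152, 204], [577, -158, 202], [576, -167, 190], [571, -91, 193], [568, -95, 200], [565, -100, 201], [563, -108, 199], [560, -110, 200], [558, -123, 197], [556, -126, 189], [551, -53, 198], [548, -57, 200], [545, -60, 202], [543, -65, 201], [540, -72, 201], [539, -78, 192], [536, -78, 190], [532, 0, 194], [529, -12, 197], [526, -20, 202], [523, -29, 205], [521, -32, 199], [519, -35, 194], [516, -37, 192], [512, -153, 205], [507, -128, 201], [502, -140, 206], [493, -118, 201]]
side 907 [ 486.77528352 -247.27480783  185.00378104] [6.30665755e+02 2.44848889e-01 2.09763279e+02]
[[619, -240, 205], [618, -229, 201], [604, -220, 206], [600, -209, 207], [600, -198, 207], [595, -190, 208], [599, -182, 204], [588, -214, 185], [583, -188, 197], [581, -163, 207], [588, -154, 202], [593, -148, 197], [573, -167, 191], [586, -136, 198], [567, -135, 204], [519, -163, 205], [512, -168, 201], [574, -118, 198], [559, -118, 202], [558, -137, 186], [504, -144, 204], [561, -97, 202], [547, -94, 207], [549, -119, 185], [496, -130, 201], [553, -80, 200], [542, -86, 199], [492, -112, 202], [546, -64, 202], [534, -69, 201], [487, -116, 188], [531, -49, 206], [541, -42, 200], [544, -33, 198], [523, -36, 203], [526, -23, 204], [536, -15, 199], [515, -25, 199], [518, -10, 202], [523, 0, 200], [509, -21, 187], [516, -5, 186]]
```

View pics/topc.png

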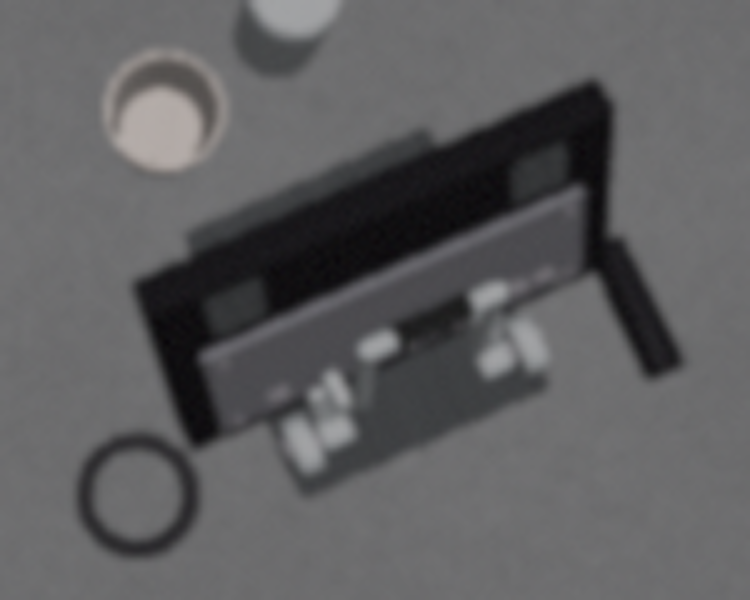

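View pics/sidec.png

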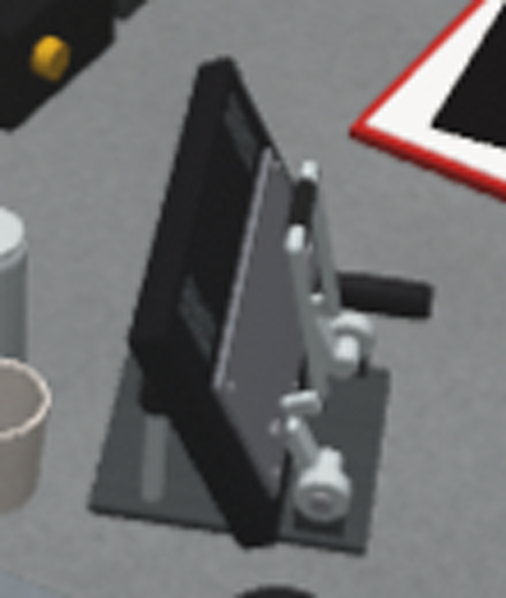

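The crops confirm the layout: the kickstand's dark sleeve is at about crop (435,320) in the top view, with a clear gap to the grey back plate. The free space in front of the glass is bounded by the cup and the can, both low. Next I'll fit the hub frame.

```bash
python3 - <<'E'
from h import *
for n in("top","side"):
    S=np.load(n+"S.npy")
    e=np.float32([0,0])
    hi=S[(S[:,2]>192)&(S[:,2]<215)]
    # separate bar: distance from rough edge line
    d0=np.array([np.cos(.38),np.sin(.38)]); s=hi[:,:2]@d0
    m=s>np.median(s)-35
    E=hi[m]; B=hi[~m]
    (c,wh,a)=cv2.minAreaRect(E[:,:2].astype(np.float32))
    l=cv2.fitLine(E[:,:2].astype(np.float32),cv2.DIST_HUBER,0,.01,.01).ravel()
    yaw=np.arctan2(l[0],-l[1]) ; yaw=(yaw+np.pi/2)%np.pi-np.pi/2
    x=np.array([np.cos(yaw),np.sin(yaw)]); y=np.array([-x[1],x[0]])
    print(n,"rect",c,wh,a,"yaw",yaw)
    print(" edge x range",np.percentile(E[:,:2]@x,[2,50,98]),"y",np.percentile(E[:,:2]@y,[.5,50,99.5]))
    print(" bar",len(B),np.median(B,0),"x",np.percentile(B[:,:2]@x,[5,50,95]),"y",np.percentile(B[:,:2]@y,[2,50,98]))
    ec=np.mean(np.percentile(E[:,:2]@y,[.5,99.5])); print(" edge mid y",ec)
E
```

```text
top rect (569.2877197265625, -122.08056640625) (29.086055755615234, 258.6750183105469) 23.137157440185547 yaw 0.4074
 edge x range [462.04173352 474.76519281 488.0055804 ] y [-465.755802   -336.70826968 -209.49743199]
 bar 150 [ 509.67370135 -146.79530663  201.7734546 ] x [404.08489817 409.50511555 414.83866633] y [-374.83953302 -336.53752784 -299.11959522]
 edge mid y -337.62661699679177
side rect (567.6536254882812, -122.658447265625) (30.13959503173828, 262.9190673828125) 23.519264221191406 yaw 0.40546358
 edge x range [460.5523263  473.03687593 487.46684492] y [-463.90645399 -318.65780747 -206.64734562]
 bar 96 [ 506.78878106 -142.50044487  203.49388519] x [403.37872939 408.60805064 413.9546374 ] y [-374.88309701 -330.74144553 -297.14244501]
 edge mid y -335.2768998072364
```

Call:
apply_moves(
  series="1 0 0 -0.05 -4.9; 1 0.045 -0.022 0 0; 1 0.045 -0.022 0 0; 1 0.045 -0.022 0 0; 1 0.045 -0.022 0 0; 1 0.045 -0.022 0 0; 1 0.045 -0.022 0 0; 1 0.045 -0.022 0 0; 1 0.045 -0.022 0 0; 1 0.045 -0.022 0 0",
  squeeze=40,
)

```text
time: 1.35
tool_pos: [475.6, -202.7, 280.9]
ee_rot: [-3.141, 0.0, 0.405]
force: [0.7, -1.0, 0.6]
opening: 0.2
finger_force: 0.0
```

```bash
cat >> h.py <<'E'
def st():
    s=read_state(); a=.406; t=s["tool_pos"]
    print("t %.2f u %.1f v %.1f z %.1f"%(s["time"],t[0]*np.cos(a)+t[1]*np.sin(a),-t[0]*np.sin(a)+t[1]*np.cos(a),t[2]),"rpy",np.round(s["ee_rot"],3),"F",np.round(s["force"],1),"open %.1f"%s["opening"])
E
python3 -c "from h import *; st()"
```

```text
t 1.35 u 356.8 v -374.1 z 280.9 rpy [-3.141  0.     0.405] F [ 0.7 -1.   0.6] open 0.2
```

Call:
apply_moves(
  series="1 0.039 -0.019 0 0; 1 0.038 -0.019 0 0; 1 0 0 0 0; 1 0 0 0.025 0; 1 0 0 0.025 0; 1 0 0 0 0",
)

```text
time: 2.1
tool_pos: [528.4, -139.0, 229.2]
ee_rot: [-3.138, 0.004, 0.404]
force: [-0.3, -0.3, 0.0]
opening: 0.1
finger_force: 0.0
```

```bash
python3 - <<'E'
from h import *
st()
for n,r in(("side",(110,240,310,420)),("top",(165,285,300,450))):
    p,d=snapshot(n); b=cv2.resize(p[r[0]:r[1],r[2]:r[3]],None,fx=3,fy=3,interpolation=cv2.INTER_CUBIC)
    cv2.imwrite(f"pics/{n}1.png",b)
a=cv2.imread("pics/side1.png");b=cv2.imread("pics/top1.png")
o=np.zeros((390,780,3),np.uint8);o[:a.shape[0],:330]=a;o[:360,330:]=b;cv2.imwrite("pics/c1.png",o)
E
```

```text
t 2.10 u 430.6 v -336.4 z 229.2 rpy [-3.138  0.004  0.404] F [-0.3 -0.3  0. ] open 0.1
```

View pics/c1.png

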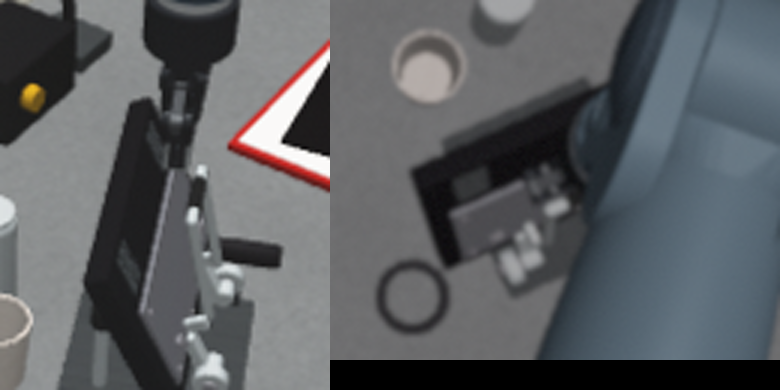

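The side view shows the closed fingertips at crop (178,165), above the gap between the back plate and the sleeve at (200,185). I'll go down into the gap.

Call:
apply_moves(
  series="1 0.003 0 0.012 0; 1 0 0 0.012 0; 1 0 0 0.012 0; 1 0 0 0.010 0; 1 0 0 0 0",
)

```text
time: 2.82
tool_pos: [532.6, -137.4, 184.1]
ee_rot: [-3.14, 0.002, 0.405]
force: [-0.6, 0.5, 0.1]
opening: 0.1
finger_force: 0.0
```

```bash
python3 -c "from h import *; st()"
```

```text
t 2.83 u 435.0 v -336.6 z 184.1 rpy [-3.14e+00  2.00e-03  4.05e-01] F [-0.6  0.5  0.1] open 0.1
```

Call:
apply_moves(
  series="1 -0.01 0 0 0; 1 -0.01 0 0 0; 1 -0.01 0 0 0; 1 -0.01 0 0 0; 1 -0.01 0 0 0; 1 -0.01 0 0 0; 1 -0.01 0 0 0; 1 -0.01 0 0 0; 1 0 0 0 0; 1 0 0 0 0",
)

```text
time: 4.08
tool_pos: [460.1, -169.3, 185.4]
ee_rot: [3.141, -0.0, 0.405]
force: [-0.0, 0.4, -0.6]
opening: -0.4
finger_force: 0.0
```

```bash
python3 - <<'E'
from h import *
st()
p,d=snapshot("side"); cv2.imwrite("pics/side2.png",cv2.resize(p[110:260,310:440],None,fx=4,fy=4,interpolation=cv2.INTER_CUBIC))
E
```

```text
t 4.08 u 355.8 v -337.3 z 185.4 rpy [ 3.141 -0.     0.405] F [-0.   0.4 -0.6] open -0.4
```

View pics/side2.png

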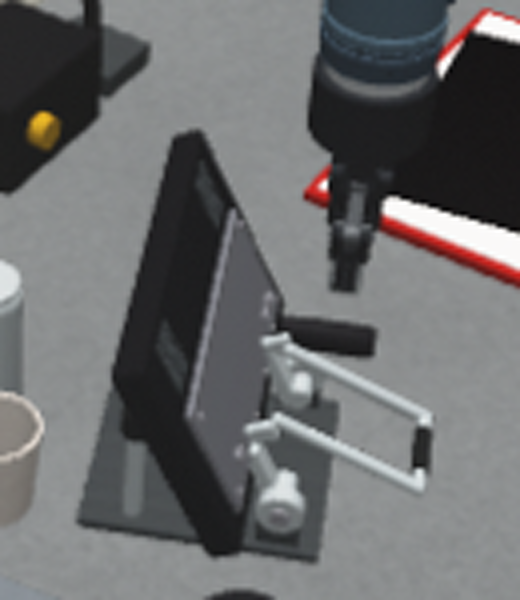

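The kickstand has dropped towards the robot, with its sleeve at crop (423,448), and the display is still leaning. I'll check the bar height against the stop, which predicts u≈280 and z≈45.

```bash
python3 - <<'E'
from h import *
p,d=snapshot("side"); W=pts("side",d); r=int(110+448/4);c=int(310+423/4)
S=W[r-9:r+10,c-7:c+8].reshape(-1,3); x=np.array([.919,.395])
S=S[S[:,2]>15]; print(len(S),"u",np.percentile(S[:,:2]@x,[10,50,90]),"z",np.percentile(S[:,2],[10,50,90]))
E
```

```text
106 u [279.93034168 286.12725004 296.42138229] z [48.72853604 52.00638058 56.95071356]
```

Call:
apply_moves(
  series="1 0 0 -0.03 0; 1 0 0 -0.03 0; 1 0.03 0 -0.02 0; 1 0.04 0 0 0; 1 0.04 0 0 0; 1 0.04 0 0 0; 1 0.02 0 0 0; 1 0 0 0 0",
)

```text
time: 5.18
tool_pos: [617.2, -101.4, 264.4]
ee_rot: [-3.141, 0.0, 0.407]
force: [0.1, 0.4, 0.1]
opening: 0.5
finger_force: 0.0
```

```bash
python3 -c "from h import *; st()"
```

```text
t 5.17 u 527.0 v -336.9 z 264.4 rpy [-3.141  0.     0.407] F [0.1 0.4 0.1] open 0.5
```

Call:
apply_moves(
  series="1 0 0 0.03 0; 1 0 0 0.03 0; 1 0 0 0.02 0; 1 0 0 0.016 0; 1 -0.012 0 0 0; 1 -0.01 0 0 0; 1 -0.005 0 0 0; 1 0 0 0 0",
)

```text
time: 6.18
tool_pos: [592.9, -112.6, 171.5]
ee_rot: [3.14, -0.006, 0.405]
force: [4.0, 3.5, 1.1]
opening: -0.0
finger_force: 2.4
```

```bash
python3 -c "from h import *; st()"
```

```text
t 6.17 u 500.3 v -337.6 z 171.5 rpy [ 3.14  -0.006  0.405] F [4.  3.5 1.1] open -0.0
```

Call:
apply_moves(
  series="1 -0.008 0 -0.005 0; 1 -0.008 0 -0.005 0; 1 -0.009 0 -0.005 0; 1 -0.009 0 -0.004 0; 1 -0.009 0 -0.004 0; 1 -0.009 0 -0.003 0; 1 -0.009 0 -0.003 0; 1 -0.008 0 -0.002 0; 1 -0.005 0 -0.001 0; 1 0 0 0 0",
)

```text
time: 7.42
tool_pos: [522.7, -142.4, 201.1]
ee_rot: [-3.141, 0.001, 0.405]
force: [2.3, 0.6, 1.8]
opening: 0.3
finger_force: 1.2
```

```bash
python3 -c "from h import *; st()"
```

```text
t 7.42 u 424.0 v -337.3 z 201.1 rpy [-3.141e+00  1.000e-03  4.050e-01] F [2.3 0.6 1.8] open 0.3
```

Nearly upright. I'll press on in small steps until the stop shows in the force.

Call:
apply_moves(
  series="1 -0.003 0 0 0; 1 -0.002 0 0 0; 1 0 0 0 0; 1 0 0 0 0",
)

```text
time: 7.92
tool_pos: [520.9, -143.1, 201.3]
ee_rot: [-3.141, -0.005, 0.406]
force: [8.5, 3.9, -1.9]
opening: 0.1
finger_force: 4.5
```

```bash
python3 -c "from h import *; st()"
```

```text
t 7.92 u 422.0 v -337.2 z 201.3 rpy [-3.141 -0.005  0.406] F [ 8.5  3.9 -1.9] open 0.1
```

Call:
apply_moves(
  series="1 -0.002 0 0 0; 1 0 0 0 0; 1 0 0 0 0; 1 0 0 0 0",
)

```text
time: 8.43
tool_pos: [520.4, -143.3, 201.4]
ee_rot: [-3.141, -0.008, 0.407]
force: [11.5, 5.2, -2.1]
opening: -0.4
finger_force: 6.4
```

```bash
python3 - <<'E'
from h import *
st()
p,d=snapshot("side"); cv2.imwrite("pics/side3.png",cv2.resize(p[100:260,300:440],None,fx=3.7,fy=3.7,interpolation=cv2.INTER_CUBIC))
E
```

```text
t 8.43 u 421.5 v -337.2 z 201.4 rpy [-3.141 -0.008  0.407] F [11.5  5.2 -2.1] open -0.4
```

View pics/side3.png

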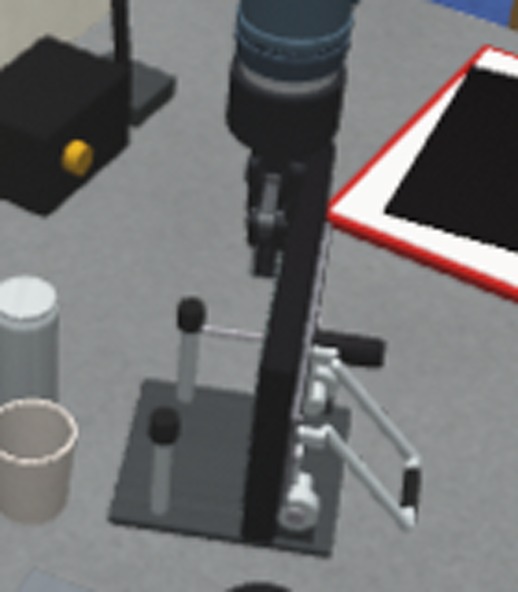

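The display stands upright with the fingers pressing on its glass at crop (265,260), at about 12 N against the stop. The kickstand is down at (410,490) and the other things are where they were. I'll hand in.

```bash
python3 -c "from station import *; print(sign_off())"
```

```text
the job is handed in; nothing more can be done
None
```

I flipped the kickstand fully down while the display still leaned, then pulled the display upright against its stop, where the closed fingers hold it by the top of the glass at about 12 N; the job is handed in, but no verdict came back.

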